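Load a slide magazine past the sprung flap of the feeder

TASK

Load the narrow slide magazine into the microscope's slide feeder: bring it to the open apron with its rounded end leading, gently feel its way into the channel, whose exact place on the feeder varies, so that it holds the sprung flap open, and slide it on until it is fully home against the back stop and the flap has sprung shut behind it, then let go. Never press it harder than about 25 N, and leave everything else on the bench where it is.

Things in the scene. Friction and masses are not known exactly. Their poses are not given: they have to be found in the camera images.
- magazine: grey plastic slide magazine, the narrow one: 32 mm wide, 78 mm long, about 0.16 kg, starts upright. Block 28 mm high, one end rounded (radius 16), the other square; on top a grip fin 14 mm thick (y), 44 long (x -25 to +19), from 28 to 64 mm above the underside. Origin: centre of the underside, 39 mm from either end; x to the rounded end, roughly away from the robot.
- magazine_nose (a point): foremost point of the magazine's rounded end, at underside height: 39 mm ahead of the magazine's origin along its x.
- feeder: white slide feeder, fixed. Floor 112 mm wide, 6 mm above the bench, from x -95 (open apron) to 170 mm, then a drive housing (x 170-245, 60 high). Origin: on the bench, mid-width; x points inwards along the channel, y left. On the floor is clamped the channel unit, up to 10 mm off to either side and up to 14 mm in or out: its place is NOT measured, look or feel for it.
- feeder_back (a point): floor of the feeder where the housing begins: x 170, y 0, z 6 mm in the feeder's frame. Channel unit, lengths from its mouth (mouth at the feeder's x -14 to +14): 35 mm wide between walls, rigid back stop 136 mm in. Walls 30 mm above the bench; from 57 mm in, lips 36 to 40 mm above the bench leave a 22 mm slit for the fin: fingers must stay above 40 mm there.
- feeder_front (a point): floor at the apron's front edge: x -95, y 0, z 6 mm in the feeder's frame. Two cheeks at 45 degrees, 30 mm above the bench, narrow from 63 mm (14 mm before the channel's mouth) to 35 mm at the mouth. Met off-centre, a cheek pushes the rounded end sideways, towards the channel. Friction is low (about 0.3). The channel runs parallel to the feeder's x.
- flap (a joint): angle of the sprung flap (42 mm wide, top 32 mm above the bench), upright hinge 12 mm inside the mouth, 26 mm left of mid-channel. 0 = shut; swings inwards to 1.6. Spring 0.1 N m shut, 0.2 open: 4 to 5 N opens it. It rides on the passing magazine's left side, pressing it right with 5 N, and can shut only when the magazine is within about 2 mm of the stop.
- wide_magazine: look-alike grey slide magazine, same shape but 46 mm wide, 78 mm long: too wide for the feeder, a bystander. Origin: centre of its underside, x towards its rounded end.
- stain_bottle: amber bottle with black cap, 56 mm diameter, 120 mm tall, bystander; origin at the centre of its underside.
- jar: glass jar with steel lid, 64 mm diameter, 75 mm tall, bystander; origin at the centre of its underside.
- beaker: small glass beaker, 68 mm diameter, 85 mm tall, bystander; origin at the centre of its underside.
- petri_dish: flat glass dish, 90 mm diameter, 16 mm tall, bystander; origin at the centre of its underside.
- slide_box: flat black box 100 x 90 x 35 mm, bystander; origin at the centre of its underside.
- dropper_bottle: small amber dropper bottle, 36 mm diameter, 70 mm tall, bystander; origin at the centre of its underside.
- tweezers: steel tweezers 110 mm long, 7 mm high, bystander; origin at mid-length on the bench.
There are look-alikes about, which are no part of the job. What is shaped like the magazine but green or pink is not meant.

How it is judged:
On the way:
1. the magazine's rounded end holds the flap open from inside the mouth (value of joint flap above 0.6 rad and x of magazine_nose in the frame of feeder between 0.025 and 0.115 m and z of magazine_nose in the frame of feeder below 0.012 m), for 0.2 s.
At the end, for the whole second after the job is handed in: The narrow magazine lies flat on the feeder's floor, in line with the channel (0.15 rad, within 16 mm of the feeder's middle), so far in (rounded end 118 to 154 mm in the feeder's frame, wherever the stop is) that the flap is shut behind it (within 0.08 rad), at rest and let go (x of magazine_nose in the frame of feeder between 0.118 and 0.154 m and y of magazine_nose in the frame of feeder between -0.016 and 0.016 m and angle between the x axis of magazine and the x axis of feeder, either way round below 0.15 rad and z of magazine in the frame of feeder below 0.0085 m and angle between magazine's own z axis and vertical below 0.06 rad and value of joint flap below 0.08 rad and linear speed of magazine below 0.01 m/s); the robot touches nothing.
It fails at once if the magazine is pressed on the feeder or its flap with more than 25 N (contact force between magazine and feeder above 25 N).
It fails at once if another thing on the bench is moved more than 20 mm (distance of any of wide_magazine, stain_bottle, jar, beaker, petri_dish, slide_box, dropper_bottle, tweezers from where it was at the start of the episode above 0.02 m).
It also fails if it takes over 72 s, if anything falls off the work surface, if the arm or the gripper's body presses on something with over 40 N, if the wrist force passes 120 N, or if a joint passes its speed limit or range.

ROBOT

A 7-joint arm with a two-finger parallel gripper is mounted at the origin on the work surface. World frame = base frame: x ahead of the robot, y to its left, z up, the work surface at z = 0. Lengths are in m, angles in rad, forces in N, time in s.
With the tool pointing down it reaches from about 0.425 to 0.875 m from the base axis. Payload 4.7 kg.
Tool frame: the origin (TCP) lies at the very end of the fingers, on their centre line; the grasp point (between the pads) lies 19 mm behind it; z points along the fingers, y is the line along which they close (so a half turn about z gives the same grasp; the last joint's range is limited). The gripper opens to 87 mm and grips with 3 to 60 N. Pads are 19 mm wide; open, the fingers measure 117 mm over their backs; the gripper's body (75 mm by 190 mm) begins 51 mm behind the grasp point.
Start: joints at [1.307, 0.321, -0.07, 1.45, 0.023, 1.371, -0.057], TCP at [0.178, -0.625, 0.223] pointing down, gripper open.
Joint ranges: [-2.86, 2.86], [-0.3, 2.09], [-1.38, 1.24], [0.06, 2.45], [-1.56, 4.7], [0.09, 2.05], [-2.69, 2.69]. Speed limits (rad/s): [2.57, 2.57, 3.14, 3.14, 3.14, 3.14, 3.14].

INTERFACE

Orientations are given as a rotation vector (axis times angle).
In Python, from bench import ctrl gives the robot as it stands.
- The arm moves only by the shell command python3 -m jog 'ROWS' [FORCE]. ROWS is JSON, a list that holds one entry, the list of rows, each a list of 7 numbers: the shift along the tool's x, y, z in mm, then the turn, a rotation vector about the tool's x, y, z in degrees, then the finger opening in mm, from 0 to 87. A call has 1 to 10 rows; each row is the pose to reach, as a shift and turn from the pose commanded when the call began, along the tool's axes at that moment; what a row does not reach only later rows make up. A row lasts 1/10 s, in which the tool goes at most 50 mm and 8.59 degrees, less where a joint would pass 70% of its speed; a pose out of reach is approached as far as the arm can. A call with a gripper value outside its range is refused whole. The fingers move at their own pace and stop on an object; FORCE is the grip in N (left out, the last holds). Time passes only in rows, so rows that repeat a pose let the fingers close. It gives the time, the measured TCP pose, the force, the opening and the grip force at its end, in the units of the state.
- ctrl.get_state(): the state, without advancing time (a new reading comes with each control period).
- ctrl.get_image(name): name is "side" or "top" or "wrist"; returns a dict with "image" (384x512x3 uint8, red, green, blue), "depth" (384x512 float32, m along the optical axis (not along the pixel's ray), 0 where there is no reading), "fov_y" (degrees; the focal length in pixels is half the picture's height over the tangent of half this angle, whatever the lens; pixels are square), "cx", "cy" (the principal point, pixels), "rvec" (rotation vector, rad) and "tvec" (3), from world to camera coordinates, as OpenCV has them. Camera axes: x right, y down, z forward; pixel columns grow to the right and rows downward; lengths in m; the calibration is good to about 2 mm. A picture is of the moment at which its call begins.
- ctrl.close_job(): hands the job in; it is judged then, once.
The state is a dict: "time": time; "joint_positions": joint angles; "qd": joint speeds; "joint_torque": joint torques, N m; "position": TCP position; "tool_rot": TCP orientation; "ft_force": force on the tool from outside, world axes, zero at the start; "torque": the same for the moment, N m; "grip_width": opening from 0.0 (shut) to 1.0 (fully open); "grip_force": force on a finger pad.
Only numpy, scipy, OpenCV 4.12 (cv2) and the standard library are available. Lean on these libraries where they do the work, as an engineer would, in place of code of your own. Each camera call takes 0.05 s, during which the arm holds its last target. There are 200 camera calls.

## Working session

There is one attempt and no reset: what is moved stays moved. The work goes in short steps, Python scripts to look and compute and a shell command to move; the robot and the scene stay as the last step left them, time stands still between calls to the robot, and variables do not carry over. Pictures are saved under pics/ and viewed, at most 10 in all, crops included, and the job is handed in when it is done.

```bash
mkdir -p pics; cat > h.py <<'E'
import numpy as np, cv2, json
from bench import ctrl
def grab(name, save=None):
    d=ctrl.get_image(name)
    if save: cv2.imwrite(f'pics/{save}.png', d['image'][:,:,::-1])
    np.savez(f'/tmp/{save or name}.npz', **{k:np.asarray(v) for k,v in d.items()})
    return d
def load(n): return dict(np.load(f'/tmp/{n}.npz'))
def K(d):
    f=d['image'].shape[0]/2/np.tan(np.radians(float(d['fov_y']))/2); return f
def cloud(d):
    f=K(d); Z=d['depth']; v,u=np.indices(Z.shape)
    P=np.stack([(u-d['cx'])/f*Z,(v-d['cy'])/f*Z,Z],-1)
    R=cv2.Rodrigues(np.asarray(d['rvec'],float))[0]
    W=(P-np.asarray(d['tvec']).ravel())@R
    W[Z<=0]=np.nan
    return W
def onplane(d,u,v,z):
    f=K(d);R=cv2.Rodrigues(np.asarray(d['rvec'],float))[0]
    c=-R.T@np.asarray(d['tvec']).ravel(); r=R.T@np.array([(u-d['cx'])/f,(v-d['cy'])/f,1])
    return c+r*(z-c[2])/r[2]
def proj(d,p):
    return cv2.projectPoints(np.array([p],float),np.asarray(d['rvec'],float),np.asarray(d['tvec'],float),np.array([[K(d),0,d['cx']],[0,K(d),d['cy']],[0,0,1.]],float),None)[0].ravel()
E
python3 - <<'E'
from h import *
a=grab('top','top0');b=grab('side','side0')
im=np.hstack([a['image'],b['image']])[:,:,::-1]
cv2.imwrite('pics/t.png',cv2.resize(a['image'][:,:,::-1],(800,600),interpolation=cv2.INTER_CUBIC))
cv2.imwrite('pics/s.png',cv2.resize(b['image'][:,:,::-1],(800,600),interpolation=cv2.INTER_CUBIC))
print(ctrl.get_state())
E
```

```text
{'time': 0.1, 'joint_positions': array([ 1.30709359,  0.32174224, -0.07009363,  1.45153631,  0.02258003,
        1.37081618, -0.05690136]), 'qd': array([ 3.60874277e-04, -1.79664261e-03, -8.44264489e-04, -1.23345632e-03,
        9.17825102e-05, -1.34303015e-03,  8.85746951e-04]), 'joint_torque': array([-3.00657052e-05, -4.92572629e+01, -4.05692048e-01, -3.13398850e+01,
       -6.41933153e-02,  3.95214208e-02,  5.39760731e-05]), 'position': array([ 0.17808788, -0.62461322,  0.22158365]), 'tool_rot': array([-3.10965717e+00, -4.34783600e-01,  4.83168722e-04]), 'ft_force': array([-0.25300194,  0.2773286 ,  0.21708834]), 'torque': array([-0.04044824,  0.01863193,  0.03171375]), 'grip_force': 0.0, 'grip_width': 0.9985055476048685}
```

View pics/t.png

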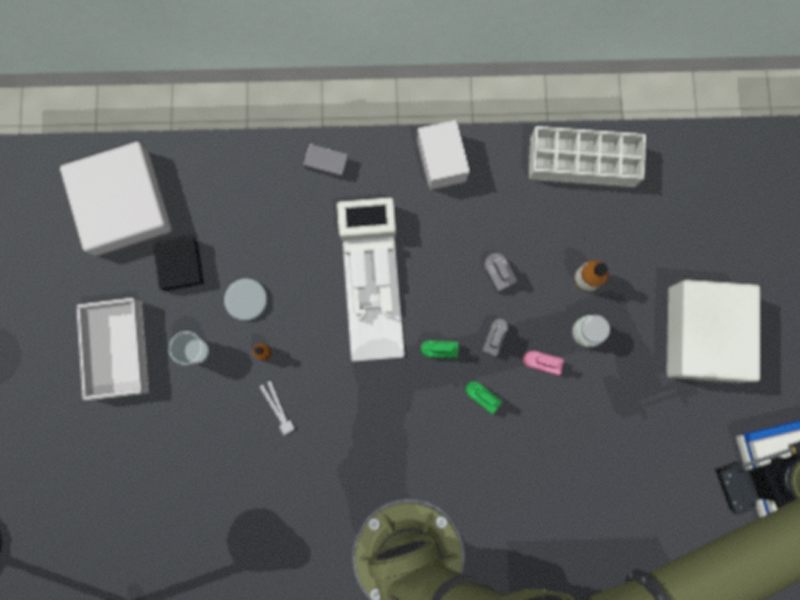

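View pics/s.png

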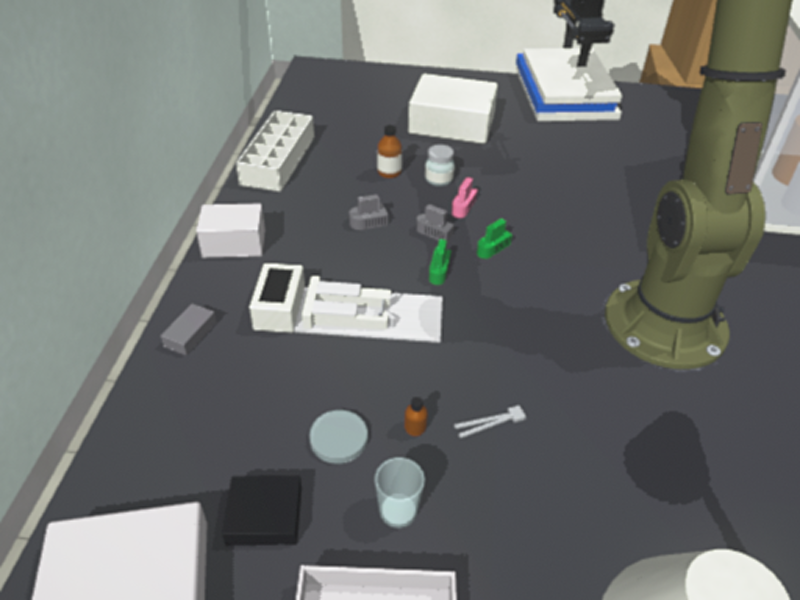

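Candidates in the top view (800x600): grey at (499,271) and grey at (495,337), green at (440,349) and (484,397), pink at (543,362). Grey (495,337) looks like the narrower one. The feeder spans (345..405, 200..360) with its apron towards the robot. Next I'll measure both greys and the feeder.

```bash
python3 - <<'E'
from h import *
a=load('top0');W=cloud(a);s=512/800
im=a['image']
cv2.imwrite('pics/crop1.png',cv2.resize(im[150:240,210:360,::-1],(800,480),interpolation=cv2.INTER_CUBIC))
b=load('side0');Wb=cloud(b)
for n,(u,v) in dict(far=(499,271),near=(495,337)).items():
  c=onplane(a,u*s,v*s,.03)
  for nm,C in(('top',W),('side',Wb)):
    m=(np.hypot(C[...,0]-c[0],C[...,1]-c[1])<.06)
    for lo,hi in((.022,.034),(.055,.075)):
      k=m&(C[...,2]>lo)&(C[...,2]<hi); p=C[k]
      if len(p)<5: print(n,nm,lo,len(p));continue
      r=cv2.minAreaRect((p[:,:2]*1000).astype(np.float32))
      print(n,nm,lo,len(p),r,'z',np.median(p[:,2]))
fc=onplane(a,370*s,280*s,.006)
m=(abs(W[...,0]-fc[0])<.2)&(abs(W[...,1]-fc[1])<.08)&(W[...,2]>.003)&(W[...,2]<.1)
r=cv2.minAreaRect((W[m][:,:2]*1000).astype(np.float32));print(r,cv2.boxPoints(r))
for q in((350,360),(404,357),(338,200),(394,198)): print(q,onplane(a,q[0]*s,q[1]*s,.006 if q[1]>300 else .06), W[int(q[1]*s-3),int(q[0]*s)])
E
```

```text
far top 0.022 195 ((600.2911987304688, -214.194580078125), (76.79663848876953, 47.58677291870117), 25.404294967651367) z 0.028452889121865835
far top 0.055 61 ((597.7801513671875, -215.61843872070312), (43.21725845336914, 15.623295783996582), 22.87672996520996) z 0.06376695069641367
far side 0.022 167 ((595.9498901367188, -211.98001098632812), (77.3293685913086, 50.28498458862305), 22.94951057434082) z 0.028813988304048094
far side 0.055 67 ((595.0071411132812, -216.2543487548828), (43.831912994384766, 22.577613830566406), 29.777711868286133) z 0.06297143255006044
near top 0.022 134 ((455.7205505371094, -199.605712890625), (32.256595611572266, 78.07782745361328), 65.846923828125) z 0.028075378201607486
near top 0.055 60 ((453.23883056640625, -198.58319091796875), (13.387269020080566, 43.165531158447266), 66.01383972167969) z 0.06430845990271622
near side 0.022 128 ((453.0776062011719, -196.0873565673828), (35.662391662597656, 76.94330596923828), 69.80176544189453) z 0.02872390024150765
near side 0.055 69 ((449.1851806640625, -198.09750366210938), (20.600526809692383, 44.84739685058594), 60.663780212402344) z 0.06353495939345323
((587.5211181640625, 67.36083221435547), (398.9816589355469, 159.66470336914062), 0.025417707860469818) [[387.99493  147.10468 ]
 [388.06573  -12.560011]
 [787.0473   -12.383011]
 [786.9765   147.28168 ]]
(350, 360) [0.41312809 0.11452282 0.006     ] [0.42502946 0.1146408  0.00073041]
(404, 357) [ 0.41643804 -0.00260476  0.006     ] [ 0.42865887 -0.00110582  0.00112892]
(338, 200) [0.7553632  0.13093109 0.06      ] [ 0.78558959  0.13672857 -0.004805  ]
(394, 198) [0.75666366 0.00993514 0.06      ] [ 0.78916444  0.00975684 -0.00350265]
```

View pics/crop1.png

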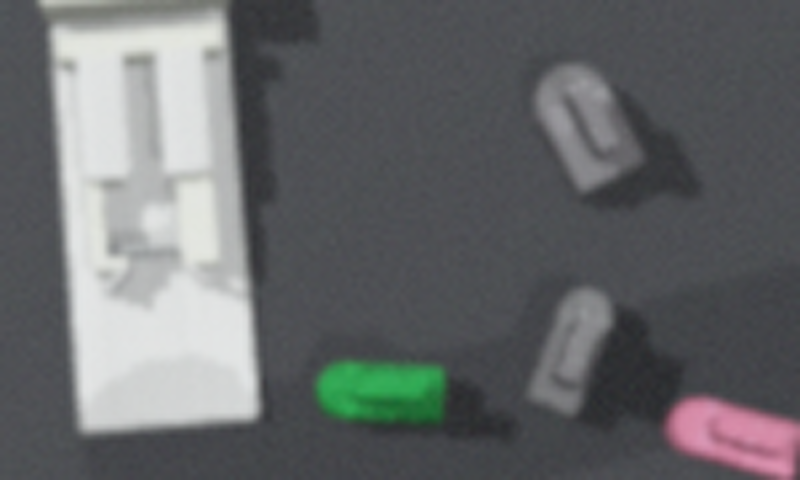

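The crop shows the near grey magazine at about (570,350): 32x78 mm, block top at 28 mm and fin at 64 mm, so it is the narrow one, with its rounded end up and right at (587,295). The far one at (590,130) is 48 mm wide, so it is the look-alike. I'll move above the narrow one.

```bash
cat >> h.py <<'E'
def plan(p,head):
    """tool shift mm and z-turn deg to reach world TCP p with tool x heading (deg), tool down"""
    s=ctrl.get_state();R=cv2.Rodrigues(s['tool_rot'])[0]
    h=np.degrees(np.arctan2(R[1,0],R[0,0]))
    t=np.radians(head);Rt=np.array([[np.cos(t),np.sin(t),0],[np.sin(t),-np.cos(t),0],[0,0,-1]])
    rv=cv2.Rodrigues(R.T@Rt)[0].ravel()
    print('pos',s['position'].round(4),'head',h.round(2),'shift',(R.T@(np.array(p)-s['position'])*1000).round(1),'turn',np.degrees(rv).round(2),'t',s['time'],'F',s['ft_force'].round(1),'q7',s['joint_positions'][6].round(2))
E
python3 -m jog '[[[381,-335,0,0,0,40,40],[381,-335,0,0,0,40,40],[381,-335,0,0,0,40,40],[381,-335,0,0,0,40,40],[381,-335,0,0,0,40,40],[381,-335,0,0,0,40,40],[381,-335,0,0,0,40,40],[381,-335,0,0,0,40,40],[381,-335,0,0,0,40,40],[381,-335,0,0,0,40,40]]]'
python3 - <<'E'
from h import *
plan((.453,-.198,.2),-24.2)
E
```

```text
time: 1.1
position: [0.4474, -0.2056, 0.2224]
tool_rot: [3.072, -0.656, -0.0]
ft_force: [0.4, -0.7, 0.3]
grip_width: 0.46
grip_force: 0.0
pos [ 0.4474 -0.2056  0.2224] head -24.1 shift [ 2.  -9.2 22.4] turn [ 0.03 -0.    0.1 ] t 1.1 F [ 0.4 -0.7  0.3] q7 -1.61
```

```bash

python3 -m jog '[[[2,-9,0,0,0,0,40],[2,-9,0,0,0,0,40],[2,-9,0,0,0,0,40]]]'
python3 - <<'E'
from h import *
w=grab('wrist','w1');W=cloud(w)
c=(.4535,-.1985)
m=np.hypot(W[...,0]-c[0],W[...,1]-c[1])<.06
for lo,hi in((.022,.034),(.055,.075)):
  p=W[m&(W[...,2]>lo)&(W[...,2]<hi)]
  if len(p)>5: print(lo,len(p),cv2.minAreaRect((p[:,:2]*1000).astype(np.float32)),np.median(p[:,2]))
plan((.453,-.198,.2),-24.2)
# feeder from top cloud: floor + heading, side
t=load('top0');T=cloud(t)
k=(T[...,2]>.053)&(T[...,2]<.068)&(T[...,0]>.66)&(T[...,0]<.8)&(T[...,1]>-.03)&(T[...,1]<.16)
print('housing',cv2.minAreaRect((T[k][:,:2]*1000).astype(np.float32)),np.median(T[k][:,2]))
E
```

```text
time: 1.4
position: [0.4515, -0.2015, 0.2222]
tool_rot: [3.071, -0.658, -0.002]
ft_force: [0.2, -0.5, 0.3]
grip_width: 0.458
grip_force: 0.0
0.022 848 ((454.44439697265625, -199.76019287109375), (31.41431427001953, 76.86515045166016), 66.27129364013672) 0.02802407343691937
0.055 414 ((452.267578125, -199.15602111816406), (13.518177032470703, 43.387428283691406), 65.96465301513672) 0.06389216911432977
pos [ 0.4513 -0.202   0.2222] head -24.25 shift [-0.1 -4.4 22.2] turn [ 0.05  0.04 -0.05] t 1.45 F [-0.2 -0.6 -0.2] q7 -1.63
housing ((718.9730834960938, 71.62742614746094), (76.70738983154297, 119.8508071899414), 2.868004560470581) 0.06117311676110552
```

View pics/w1.png

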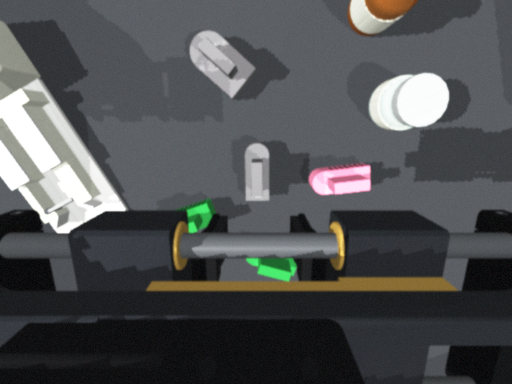

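The wrist picture shows the magazine upright at (257,172), in line with the tool, with pink about 70 mm to its right and clear of it. The fin centre is at (0.4525,-0.199), with its top at 64 mm. I'll descend to just above the fin and correct there.

```bash

python3 -m jog '[[[0,-3,45,0,0,0,40],[0,-3,90,0,0,0,40],[0,-3,135,0,0,0,40],[0,-3,135,0,0,0,40],[0,-3,135,0,0,0,40],[0,-3,135,0,0,0,40],[0,-3,135,0,0,0,40]]]'
python3 - <<'E'
from h import *
plan((.4525,-.199,.043),-24)
E
```

```text
time: 2.15
position: [0.4554, -0.1986, 0.0902]
tool_rot: [3.071, -0.656, 0.007]
ft_force: [-0.0, 0.3, 0.7]
grip_width: 0.459
grip_force: 0.0
pos [ 0.4554 -0.1986  0.0902] head -24.13 shift [-2.7  1.6 47.2] turn [ 0.03 -0.27 -0.13] t 2.15 F [-0.   0.3  0.7] q7 -1.69
```

```bash

python3 -m jog '[[[-3,1.5,24,0,-0.3,0,40],[-3,1.5,47,0,-0.3,0,40],[-3,1.5,47,0,-0.3,0,40],[-3,1.5,47,0,-0.3,0,40],[-3,1.5,47,0,-0.3,0,10],[-3,1.5,47,0,-0.3,0,10],[-3,1.5,47,0,-0.3,0,10],[-3,1.5,47,0,-0.3,0,10],[-3,1.5,47,0,-0.3,0,10]]]' 20
python3 - <<'E'
from h import *
plan((.4525,-.199,.09),-24)
E
```

```text
time: 3.05
position: [0.4505, -0.1977, 0.0409]
tool_rot: [-3.072, 0.655, 0.007]
ft_force: [-0.2, 0.4, 2.1]
grip_width: 0.159
grip_force: 20.0
pos [ 0.4505 -0.1977  0.0409] head -24.09 shift [  2.1   0.4 -49.1] turn [ 0.02  0.27 -0.09] t 3.05 F [-0.2  0.4  2.1] q7 -1.71
```

Fin gripped (opening 13.8 mm, 20 N). I'll lift and carry it to in front of the apron, high up, to look into the channel.

```bash

python3 -m jog '[[[0,0,-45,0,0,0,10],[0,0,-90,0,0,0,10],[-10,-30,-130,0,0,-4,10],[-114,-230,-160,0,0,-27,10],[-114,-230,-160,0,0,-27,10],[-114,-230,-160,0,0,-27,10],[-114,-230,-160,0,0,-27,10],[-114,-230,-160,0,0,-27,10],[-114,-230,-160,0,0,-27,10],[-114,-230,-160,0,0,-27,10]]]'
python3 -m jog '[[[0,0,0,0,0,0,10],[0,0,0,0,0,0,10],[0,0,0,0,0,0,10],[0,0,0,0,0,0,10]]]'
python3 - <<'E'
from h import *
plan((.44,.058,.2),2.8)
w=grab('wrist','w2')
cv2.imwrite('pics/w2b.png',cv2.resize(w['image'][:,:,::-1],(800,600),interpolation=cv2.INTER_CUBIC))
E
```

```text
time: 4.05
position: [0.4405, 0.0588, 0.2009]
tool_rot: [-3.139, -0.083, 0.008]
ft_force: [-0.1, -0.1, -2.2]
grip_width: 0.159
grip_force: 20.0
time: 4.45
position: [0.4409, 0.0581, 0.2009]
tool_rot: [-3.138, -0.078, 0.008]
ft_force: [0.1, -0.1, -1.9]
grip_width: 0.163
grip_force: 20.0
pos [0.4409 0.0581 0.2009] head 2.84 shift [-0.9  0.   0.9] turn [-0.14  0.29  0.04] t 4.45 F [ 0.1 -0.1 -1.9] q7 -1.64
```

View pics/w2b.png

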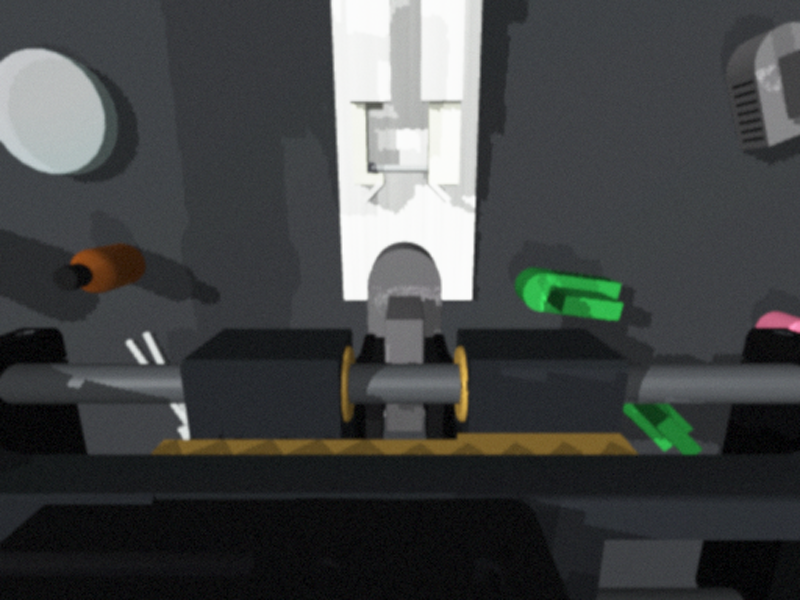

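The picture shows the feeder head-on: apron corners (343,300) and (474,300), inner wall edges about x 367 and 429 at rows 105-180, cheek tips about (372,200) and (450,200), lip slit x 390-420 above row 100, and the carried nose at (405,243). I'll turn these into world coordinates.

```bash
python3 - <<'E'
from h import *
w=load('w2');W=cloud(w);s=512/800
t=np.radians(2.8);R=np.array([[np.cos(t),np.sin(t)],[-np.sin(t),np.cos(t)]])
# feeder frame (heading est 2.8deg) about world origin -> along, across
F=W.copy();F[...,:2]=W[...,:2]@R.T
z=W[...,2]
def edges(lo,hi,v):
  k=(z[v]>lo)&(z[v]<hi); u=np.where(k)[0]; 
  runs=np.split(u,np.where(np.diff(u)>1)[0]+1)
  return [(r[0],r[-1],F[v,r[0],:2].round(4).tolist(),F[v,r[-1],1].round(4)) for r in runs if len(r)>2]
for v in (5,20,35,50,58): print('lip',v,edges(.036,.044,v))
for v in range(70,135,6): print('wall',v,edges(.025,.034,v))
for v in (140,150,170,180,188): print('floor',v,edges(.003,.010,v))
u0=int(405*s)
for u in (int(350*s),int(460*s)):
  print('front',[(v,W[v,u].round(4).tolist()) for v in range(180,200,2)])
# magazine top
k=(z>.15)&(z<.3);p=F[k&(abs(F[...,1]-.036)<.03)&(F[...,0]<.53)]
for lo in np.arange(.15,.26,.01):
  q=p[(p[:,2]>lo)&(p[:,2]<lo+.01)]
  if len(q)>10: print('mag',lo.round(2),len(q),q.min(0).round(4),q.max(0).round(4))
E
```

```text
lip 5 [(np.int64(222), np.int64(248), [0.6304, 0.0757], np.float64(0.0482)), (np.int64(270), np.int64(290), [0.6304, 0.025], np.float64(0.0038)), (np.int64(292), np.int64(297), [0.6301, 0.0018], np.float64(-0.0035))]
lip 20 [(np.int64(222), np.int64(248), [0.6165, 0.0762], np.float64(0.0483)), (np.int64(270), np.int64(296), [0.6165, 0.0248], np.float64(-0.003))]
lip 35 [(np.int64(223), np.int64(249), [0.6021, 0.0756], np.float64(0.0473)), (np.int64(270), np.int64(296), [0.6016, 0.0247], np.float64(-0.0036)), (np.int64(504), np.int64(510), [0.6025, -0.2298], np.float64(-0.2309))]
lip 50 [(np.int64(223), np.int64(249), [0.5872, 0.076], np.float64(0.0475)), (np.int64(270), np.int64(295), [0.587, 0.0245], np.float64(-0.0028)), (np.int64(506), np.int64(511), [0.5878, -0.2356], np.float64(-0.2364))]
lip 58 [(np.int64(224), np.int64(227), [0.5794, 0.0753], np.float64(0.0718)), (np.int64(229), np.int64(249), [0.5789, 0.0695], np.float64(0.0475)), (np.int64(270), np.int64(295), [0.579, 0.0244], np.float64(-0.003)), (np.int64(508), np.int64(511), [0.5797, -0.2396], np.float64(-0.2413))]
wall 7
[... 3295 characters left out ...]
106, 0.0073, 0.0007]), (198, [0.4075, 0.007, 0.0003])]
mag 0.16 46 [0.4804 0.0237 0.1609] [0.4872 0.0497 0.1699]
mag 0.17 58 [0.478  0.0224 0.1701] [0.4873 0.0511 0.1795]
mag 0.18 1855 [0.4091 0.0202 0.1804] [0.4873 0.053  0.1898]
mag 0.19 85 [0.4663 0.0296 0.19  ] [0.4676 0.0469 0.2   ]
mag 0.2 215 [0.4523 0.0207 0.2   ] [0.4677 0.0523 0.21  ]
mag 0.21 301 [0.4524 0.0207 0.2101] [0.4677 0.0522 0.22  ]
mag 0.22 1421 [0.423  0.0194 0.22  ] [0.4678 0.0535 0.23  ]
mag 0.23 52 [0.434  0.0199 0.23  ] [0.4552 0.0532 0.24  ]
mag 0.24 245 [0.4345 0.0248 0.2401] [0.4491 0.0481 0.25  ]
mag 0.25 370 [0.4376 0.023  0.25  ] [0.4544 0.0498 0.26  ]
mag 0.26 160 [0.445  0.0231 0.26  ] [0.4578 0.0497 0.2699]
```

```bash

python3 -m jog '[[[0,1,45,0,0.2,0,10],[0,1,90,0,0.2,0,10],[0,1,135,0,0.2,0,10],[0,1,146,0,0.2,0,10],[0,1,148,0,0.2,0,10],[0,1,148,0,0.2,0,10],[0,1,148,0,0.2,0,10],[0,1,148,0,0.2,0,10]]]'
python3 - <<'E'
from h import *
plan((.44,.058,.047),3.0)
w=grab('wrist','w3');W=cloud(w)
t=np.radians(2.8);R=np.array([[np.cos(t),np.sin(t)],[-np.sin(t),np.cos(t)]])
F=W.copy();F[...,:2]=W[...,:2]@R.T
p=F[(F[...,2]>.028)&(F[...,2]<.05)&(abs(F[...,1]-.036)<.025)&(F[...,0]<.5)&(F[...,0]>.46)]
print(len(p),p.min(0).round(4),p.max(0).round(4),np.median(p[:,2]))
A=np.c_[p[:,:2],np.ones(len(p))];print('tilt',np.linalg.lstsq(A,p[:,2],rcond=None)[0])
E
```

```text
time: 5.3
position: [0.4419, 0.058, 0.0549]
tool_rot: [-3.139, -0.08, -0.004]
ft_force: [-0.4, -0.7, -2.6]
grip_width: 0.162
grip_force: 20.0
pos [0.4419 0.058  0.0549] head 2.9 shift [-1.9 -0.1  7.9] turn [-0.09 -0.13 -0.1 ] t 5.3 F [-0.4 -0.7 -2.6] q7 -1.76
1632 [0.46   0.0205 0.028 ] [0.4885 0.0525 0.0497] 0.04215807397486801
tilt [-0.09371259  0.00264119  0.08628099]
```

```bash
python3 - <<'E'
from h import *
for n,z0,zz in (('w3',.042,.0),('w2',.186,0)):
  w=load(n);W=cloud(w)
  t=np.radians(2.8);R=np.array([[np.cos(t),np.sin(t)],[-np.sin(t),np.cos(t)]])
  F=W.copy();F[...,:2]=W[...,:2]@R.T
  for a in np.arange(.469,.49,.003):
    p=F[(abs(F[...,2]-z0)<.008)&(abs(F[...,1]-.0365)<.008)&(abs(F[...,0]-a)<.0015)]
    print(n,a.round(3),len(p),np.median(p[:,2]).round(4) if len(p) else 0)
E
```

```text
w3 0.469 137 0.0424
w3 0.472 100 0.0421
w3 0.475 112 0.042
w3 0.478 103 0.0423
w3 0.481 107 0.0422
w3 0.484 108 0.0422
w3 0.487 118 0.0419
w3 0.49 0 0
w2 0.469 104 0.1881
w2 0.472 109 0.188
w2 0.475 102 0.1879
w2 0.478 114 0.1881
w2 0.481 101 0.1881
w2 0.484 120 0.1879
w2 0.487 74 0.187
w2 0.49 0 0
```

It is level, with the underside at 14 mm. I'll lower it to about 1 mm above the floor, centre it 1 mm to the right and ease the grip.

```bash

python3 -m jog '[[[0,1,3,0,0,0,10],[0,1,5,0,0,0,10],[0,1,7,0,0,0,10],[0,1,7,0,0,0,10],[0,1,7,0,0,0,10]]]' 12
python3 -m jog '[[[4,0,0,0,0,0,10],[8,0,0,0,0,0,10],[12,0,0,0,0,0,10],[16,0,0,0,0,0,10],[18,0,0,0,0,0,10],[18,0,0,0,0,0,10],[18,0,0,0,0,0,10]]]' 12
python3 - <<'E'
from h import *
plan((.44,.058,.047),3.0)
w=grab('wrist','w4');W=cloud(w)
t=np.radians(2.8);R=np.array([[np.cos(t),np.sin(t)],[-np.sin(t),np.cos(t)]])
F=W.copy();F[...,:2]=W[...,:2]@R.T
p=F[(F[...,2]>.030)&(F[...,2]<.045)&(abs(F[...,1]-.036)<.019)&(F[...,0]<.513)&(F[...,0]>.48)]
print(len(p),p.min(0).round(4),p.max(0).round(4),np.median(p[:,2]))
cv2.imwrite('pics/w4b.png',cv2.resize(w['image'][60:240,140:380,::-1],(800,600),interpolation=cv2.INTER_CUBIC))
E
```

```text
time: 5.85
position: [0.4407, 0.0569, 0.0466]
tool_rot: [-3.139, -0.08, 0.001]
ft_force: [-1.9, -1.4, 6.8]
grip_width: 0.16
grip_force: 12.0
time: 6.55
position: [0.4591, 0.0581, 0.0466]
tool_rot: [-3.138, -0.08, -0.0]
ft_force: [-0.5, -0.0, 4.2]
grip_width: 0.161
grip_force: 12.0
pos [0.4591 0.0581 0.0466] head 2.92 shift [-19.1  -0.9  -0.4] turn [-0.14 -0.02 -0.08] t 6.55 F [-0.5 -0.   4.2] q7 -1.8
1490 [0.4802 0.0199 0.0303] [0.5053 0.0517 0.045 ] 0.034012952948788255
```

View pics/w4b.png

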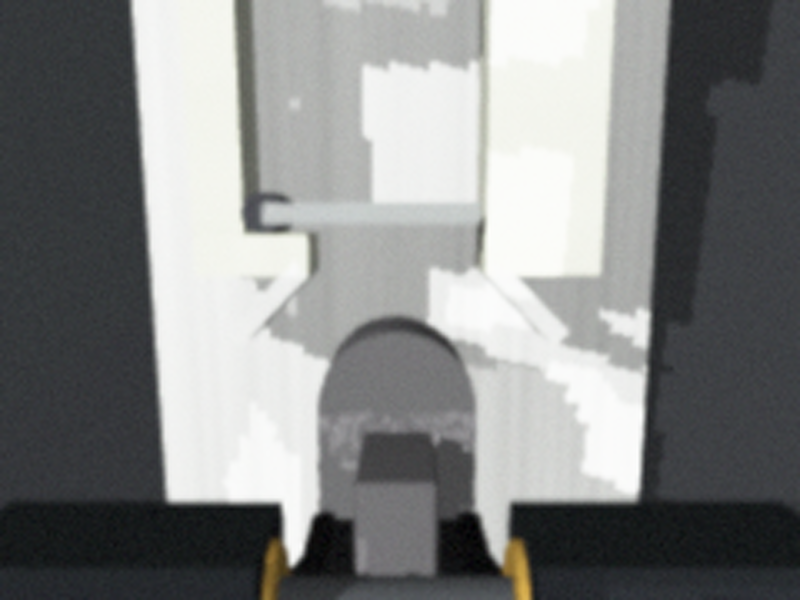

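The picture shows the nose centred at (397,320) in front of the channel mouth (walls at x 313 and 484) and the flap shut at row 213. The magazine is resting on the floor, so I'll feed it in.

```bash

python3 -m jog '[[[3,0,-0.5,0,0,0,10],[6,0,-0.5,0,0,0,10],[9,0,-0.5,0,0,0,10],[12,0,-0.5,0,0,0,10],[14,0,-0.5,0,0,0,10],[16,0,-0.5,0,0,0,10],[16,0,-0.5,0,0,0,10]]]' 12
python3 - <<'E'
from h import *
plan((.44,.058,.047),3.0)
E
python3 -m jog '[[[2,0,0,0,0,0,10],[4,0,0,0,0,0,10],[6,0,0,0,0,0,10],[8,0,0,0,0,0,10],[10,0,0,0,0,0,10],[12,0,0,0,0,0,10],[12,0,0,0,0,0,10]]]' 12
python3 - <<'E'
from h import *
plan((.44,.058,.047),3.0)
E
```

```text
time: 7.3
position: [0.4748, 0.0588, 0.0466]
tool_rot: [-3.138, -0.08, 0.001]
ft_force: [-1.1, 0.6, 4.1]
grip_width: 0.161
grip_force: 12.0
pos [0.4748 0.0588 0.0466] head 2.92 shift [-34.8  -0.9  -0.3] turn [-0.15  0.03 -0.08] t 7.3 F [-1.1  0.6  4.1] q7 -1.81
time: 8.0
position: [0.4841, 0.0593, 0.0466]
tool_rot: [-3.139, -0.08, 0.01]
ft_force: [-8.0, -0.1, 11.9]
grip_width: 0.16
grip_force: 12.0
pos [0.4841 0.0593 0.0466] head 2.93 shift [-44.2  -0.9  -0.2] turn [-0.09  0.35 -0.07] t 8.0 F [-8.  -0.1 11.9] q7 -1.83
```

```bash

python3 -m jog '[[[1,0,-1,0,0,0,10],[2,0,-1.5,0,0,0,10],[3,0,-1.5,0,0,0,10],[4,0,-1.5,0,0,0,10],[5,0,-1.5,0,0,0,10],[5,0,-1.5,0,0,0,10]]]' 14
python3 - <<'E'
from h import *
plan((.44,.058,.047),3.0)
w=grab('wrist','w5');W=cloud(w)
t=np.radians(2.8);R=np.array([[np.cos(t),np.sin(t)],[-np.sin(t),np.cos(t)]])
F=W.copy();F[...,:2]=W[...,:2]@R.T
for a in np.arange(.49,.55,.004):
    p=F[(F[...,2]>.01)&(F[...,2]<.05)&(abs(F[...,1]-.0355)<.01)&(abs(F[...,0]-a)<.002)]
    print(a.round(3),len(p),np.median(p[:,2]).round(4) if len(p) else 0)
cv2.imwrite('pics/w5b.png',cv2.resize(w['image'][60:240,140:380,::-1],(800,600),interpolation=cv2.INTER_CUBIC))
E
```

```text
time: 8.6
position: [0.4876, 0.0593, 0.0467]
tool_rot: [-3.139, -0.08, 0.014]
ft_force: [-8.3, -0.3, 5.9]
grip_width: 0.16
grip_force: 14.0
pos [0.4876 0.0593 0.0467] head 2.93 shift [-47.6  -1.1   0.2] turn [-0.09  0.51 -0.07] t 8.6 F [-8.3 -0.3  5.9] q7 -1.83
0.49 0 0
0.494 3 0.0333
0.498 33 0.0346
0.502 23 0.0339
0.506 38 0.034
0.51 42 0.034
0.514 261 0.0349
0.518 169 0.0338
0.522 172 0.034
0.526 178 0.0339
0.53 199 0.0339
0.534 165 0.0319
0.538 150 0.0315
0.542 42 0.0267
0.546 0 0
0.55 0 0
```

View pics/w5b.png

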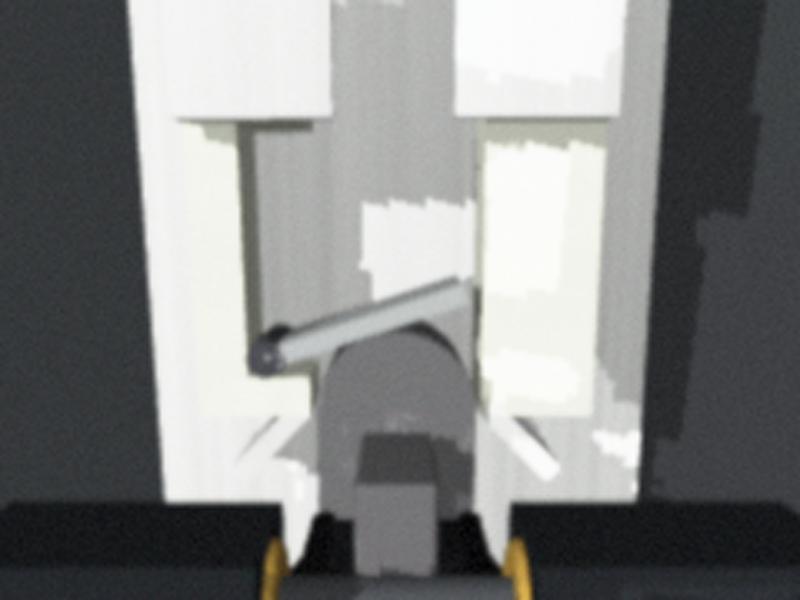

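The flap (hinge at (265,355)) is swinging open ahead of the centred nose at (400,330), and the magazine lies flat. I'll keep going.

```bash

python3 -m jog '[[[3,0,-0.5,0,0,0,10],[6,0,-0.5,0,0,0,10],[9,0,-0.5,0,0,0,10],[12,0,-0.5,0,0,0,10],[15,0,-0.5,0,0,0,10],[18,0,-0.5,0,0,0,10],[21,0,-0.5,0,0,0,10],[24,0,-0.5,0,0,0,10],[24,0,-0.5,0,0,0,10]]]' 15
python3 - <<'E'
from h import *
plan((.44,.058,.047),3.0)
E
python3 -m jog '[[[3,0,0,0,0,0,10],[6,0,0,0,0,0,10],[9,0,0,0,0,0,10],[12,0,0,0,0,0,10],[15,0,0,0,0,0,10],[18,0,0,0,0,0,10],[21,0,0,0,0,0,10],[24,0,0,0,0,0,10],[27,0,0,0,0,0,10],[27,0,0,0,0,0,10]]]' 15
python3 - <<'E'
from h import *
plan((.44,.058,.047),3.0)
w=grab('wrist','w6');W=cloud(w)
cv2.imwrite('pics/w6b.png',cv2.resize(w['image'][60:240,140:380,::-1],(800,600),interpolation=cv2.INTER_CUBIC))
E
```

```text
time: 9.55
position: [0.5118, 0.0594, 0.0468]
tool_rot: [-3.14, -0.079, 0.014]
ft_force: [-5.6, -2.6, 3.3]
grip_width: 0.165
grip_force: 15.0
pos [0.5118 0.0594 0.0468] head 2.88 shift [-71.8  -2.2   0.5] turn [-0.04  0.52 -0.12] t 9.55 F [-5.6 -2.6  3.3] q7 -1.85
time: 10.55
position: [0.5434, 0.0613, 0.0485]
tool_rot: [-3.139, -0.079, -0.001]
ft_force: [2.5, -4.3, -4.2]
grip_width: 0.163
grip_force: 15.0
pos [0.5434 0.0613 0.0485] head 2.87 shift [-103.5   -1.8    1.4] turn [-0.1  -0.04 -0.13] t 10.55 F [ 2.5 -4.3 -4.2] q7 -1.87
```

View pics/w6b.png

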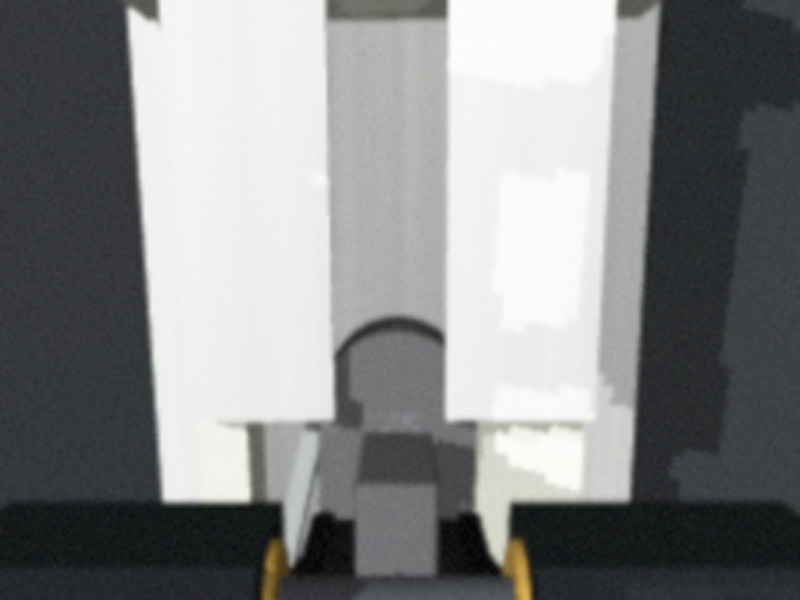

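The flap now rides open on the magazine's left side (290,490) and the nose is under the lips at (398,320). The z reading says it is lifted about 1.5 mm, so I'll lower it a little and slide on.

```bash

python3 -m jog '[[[0,0,1.5,0,0,0,10],[3,0,1.5,0,0,0,10],[6,0,1.5,0,0,0,10],[9,0,1.5,0,0,0,10],[12,0,1.5,0,0,0,10],[15,0,1.5,0,0,0,10],[18,0,1.5,0,0,0,10],[21,0,1.5,0,0,0,10],[24,0,1.5,0,0,0,10],[24,0,1.5,0,0,0,10]]]' 15
python3 - <<'E'
from h import *
plan((.605,.065,.047),3.0)
E
python3 -m jog '[[[3,0,0,0,0,0,10],[6,0,0,0,0,0,10],[9,0,0,0,0,0,10],[12,0,0,0,0,0,10],[15,0,0,0,0,0,10],[18,0,0,0,0,0,10],[21,0,0,0,0,0,10],[24,0,0,0,0,0,10],[27,0,0,0,0,0,10],[27,0,0,0,0,0,10]]]' 15
python3 - <<'E'
from h import *
plan((.605,.065,.047),3.0)
E
```

```text
time: 11.6
position: [0.5669, 0.0634, 0.047]
tool_rot: [-3.138, -0.08, 0.0]
ft_force: [0.4, -4.7, -2.3]
grip_width: 0.16
grip_force: 15.0
pos [0.5669 0.0634 0.047 ] head 2.91 shift [38.2  0.3  0. ] turn [-0.14  0.01 -0.09] t 11.6 F [ 0.4 -4.7 -2.3] q7 -1.88
time: 12.6
position: [0.5939, 0.0648, 0.047]
tool_rot: [-3.138, -0.08, 0.0]
ft_force: [0.2, -5.3, -2.8]
grip_width: 0.161
grip_force: 15.0
pos [0.5939 0.0648 0.047 ] head 2.92 shift [11.1  0.3  0. ] turn [-0.14  0.01 -0.08] t 12.6 F [ 0.2 -5.3 -2.8] q7 -1.89
```

```bash

python3 -m jog '[[[1,0,0,0,0,0,10],[2,0,0,0,0,0,10],[3,0,0,0,0,0,10],[4,0,0,0,0,0,10],[5,0,0,0,0,0,10],[6,0,0,0,0,0,10],[7,0,0,0,0,0,10],[7,0,0,0,0,0,10]]]' 15
python3 -m jog '[[[1,0,0,0,0,0,10],[2,0,0,0,0,0,10],[3,0,0,0,0,0,10],[3,0,0,0,0,0,10]]]' 15
```

```text
time: 13.4
position: [0.6007, 0.067, 0.0472]
tool_rot: [-3.136, -0.081, -0.0]
ft_force: [1.0, -2.4, -2.9]
grip_width: 0.158
grip_force: 15.0
time: 13.8
position: [0.6033, 0.066, 0.047]
tool_rot: [-3.137, -0.081, 0.001]
ft_force: [-0.8, 0.4, -1.0]
grip_width: 0.164
grip_force: 15.0
```

```bash

python3 -m jog '[[[1,0,0,0,0,0,10],[2,0,0,0,0,0,10],[2,0,0,0,0,0,10]]]' 15
python3 -m jog '[[[1,0,0,0,0,0,10],[2,0,0,0,0,0,10],[2,0,0,0,0,0,10]]]' 15
python3 - <<'E'
from h import *
b=grab('side','side1')
cv2.imwrite('pics/s1b.png',cv2.resize(b['image'][150:240,150:300,::-1],(800,480),interpolation=cv2.INTER_CUBIC))
E
```

```text
time: 14.1
position: [0.6052, 0.0654, 0.0469]
tool_rot: [-3.138, -0.08, 0.002]
ft_force: [-0.7, 0.4, -2.1]
grip_width: 0.161
grip_force: 15.0
time: 14.4
position: [0.6057, 0.0655, 0.0467]
tool_rot: [-3.139, -0.08, 0.007]
ft_force: [-6.0, -0.9, 2.0]
grip_width: 0.162
grip_force: 15.0
```

View pics/s1b.png

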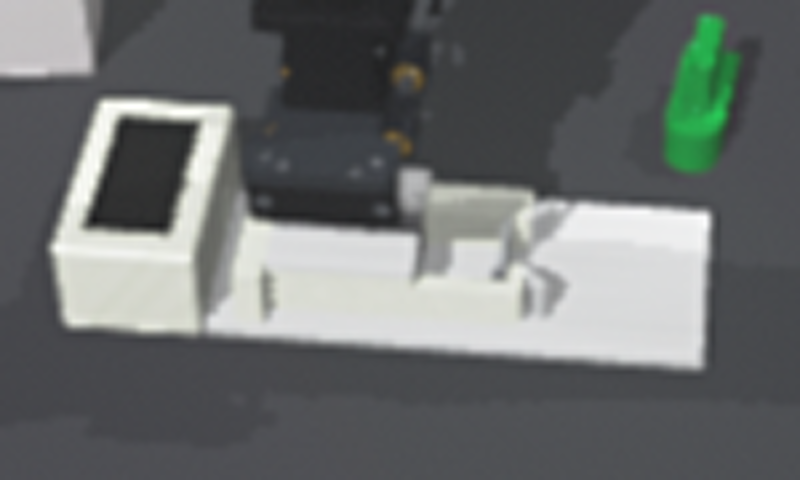

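A stop force of 6 N at x 0.6057 matches the predicted stop (0.605), and the flap's sideways push has vanished. In the picture the flap appears to lie across the channel at about (505,230). I'll release, lift and check.

```bash

python3 -m jog '[[[0,0,0,0,0,0,30],[0,0,0,0,0,0,30],[0,0,0,0,0,0,30],[0,0,-10,0,0,0,30],[0,0,-40,0,0,0,30],[0,0,-80,0,0,0,30],[-40,0,-120,0,0,0,30],[-90,0,-150,0,0,0,30],[-130,0,-150,0,0,0,30],[-130,0,-150,0,0,0,30]]]' 15
python3 -m jog '[[[0,0,0,0,0,0,30],[0,0,0,0,0,0,30],[0,0,0,0,0,0,30],[0,0,0,0,0,0,30]]]'
python3 - <<'E'
from h import *
plan((.5,.065,.2),3)
w=grab('wrist','w7');W=cloud(w)
t=np.radians(2.8);R=np.array([[np.cos(t),np.sin(t)],[-np.sin(t),np.cos(t)]])
F=W.copy();F[...,:2]=W[...,:2]@R.T
k=(F[...,2]>.06)&(F[...,2]<.08)&(abs(F[...,1]-.036)<.02)&(F[...,0]<.66)&(F[...,0]>.5)
print('fin',cv2.minAreaRect((F[k][:,:2]*1000).astype(np.float32)),np.median(F[k][:,2]))
cv2.imwrite('pics/w7b.png',cv2.resize(w['image'][20:200,140:380,::-1],(800,600),interpolation=cv2.INTER_CUBIC))
E
```

```text
time: 15.45
position: [0.4735, 0.0587, 0.1993]
tool_rot: [3.137, 0.081, 0.001]
ft_force: [1.7, -0.6, 0.4]
grip_width: 0.346
grip_force: 0.0
time: 15.85
position: [0.4781, 0.0589, 0.1965]
tool_rot: [-3.136, -0.08, 0.004]
ft_force: [-0.7, 0.1, 0.6]
grip_width: 0.341
grip_force: 0.0
pos [0.4781 0.0589 0.1965] head 2.94 shift [22.2 -5.  -3.5] turn [-0.24  0.14 -0.06] t 15.85 F [-0.7  0.1  0.6] q7 -1.69
fin ((609.2476196289062, 35.871910095214844), (13.936203956604004, 43.36983871459961), 89.85564422607422) 0.0698175674623485
```

View pics/w7b.png

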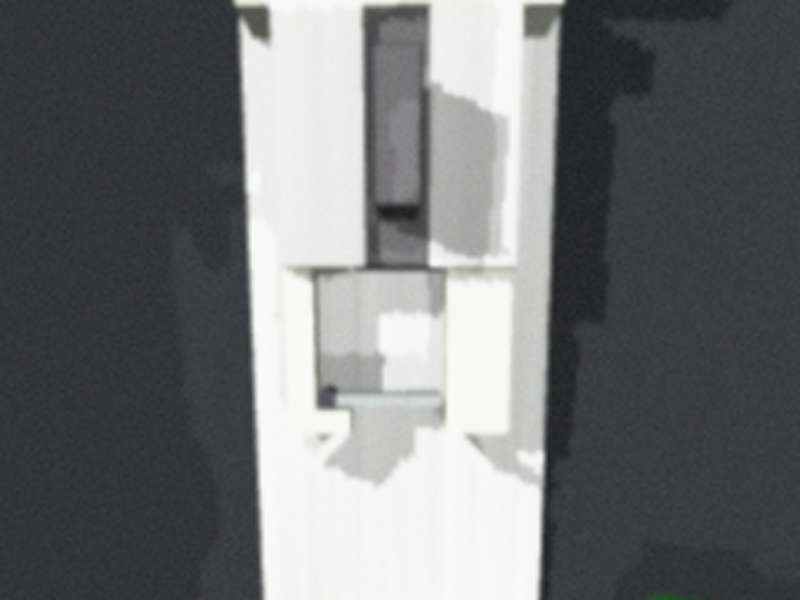

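The flap is shut across the channel at row 400, and the magazine lies flat (fin top 70 mm) and in line. Its nose is at 0.651, against the stop. I'll hand it in.

```bash
python3 -c "
from bench import ctrl
print(ctrl.close_job())"
```

```text
the job is handed in; nothing more can be done
None
```

The narrow magazine is fully home against the back stop with the flap shut behind it and the gripper clear, and the job was handed in at about 16 s; no verdict came back.

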